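Set the straightedge and hold the label tensioner back for threading

ROBOT

A 6-joint arm with a two-finger parallel gripper is mounted at the origin on the work surface. World frame = base frame: x ahead of the robot, y to its left, z up, the work surface at z = 0. Lengths are in mm, angles in rad, forces in N, time in s.
With the tool pointing down it reaches from about 350 to 775 mm from the base axis. Payload 7.3 kg.
Tool frame: the origin (TCP) lies between the finger pads; the fingertips stand 14 mm ahead of it and the grasp point (between the pads) lies 5 mm behind it; z points along the fingers, y is the line along which they close (so a half turn about z gives the same grasp; the last joint's range is limited). The gripper opens to 92 mm and grips with 3 to 60 N. Pads are 19 mm wide; open, the fingers measure 130 mm over their backs; the gripper's body (75 mm by 190 mm) begins 47 mm behind the grasp point.
Start: joints at [-1.416, 0.342, 1.524, -0, 1.275, -0.146], TCP at [155.571, -501.439, 240.741] pointing down, gripper open.
Joint ranges: [-2.53, 2.53], [-0.77, 2.02], [0.04, 2.7], [-1, 4.14], [0.28, 2.66], [-3.11, 3.11]. Speed limits (rad/s): [2.57, 2.57, 3.14, 3.14, 3.14, 3.14].

INTERFACE

Orientations are given as a rotation vector (axis times angle).
In Python, from bench import sensors, viewer, finish_job gives the robot as it stands. The module is installed in compiled form; this text tells all that it offers.
- The arm moves only by the tool carry_out, never from a script. Its argument "moves" is a list of rows, each an object of numbers: "dx", "dy", "dz": the shift along the tool's x, y, z in cm; "wx", "wy", "wz": the turn, a rotation vector about the tool's x, y, z in degrees; "grip": the finger opening in cm, from 0 to 9.18. In form: [{"dx": .., "dy": .., "dz": .., "wx": .., "wy": .., "wz": .., "grip": ..}, ...]. A call has 1 to 5 rows; each row is the pose to reach, as a shift and turn from the pose commanded when the call began, along the tool's axes at that moment; what a row does not reach only later rows make up. A row lasts 1/10 s, in which the tool goes at most 50 mm and 8.59 degrees, less where a joint would pass 70% of its speed; a pose out of reach is approached as far as the arm can. A call with a gripper value outside its range is refused whole. The fingers move at their own pace and stop on an object; the grip force is fixed at half the most. Time passes only in rows, so rows that repeat a pose let the fingers close. It gives the time, the measured TCP pose, the force, the opening and the grip force at its end, in the units of the state.
- sensors.observe(): the state, without advancing time (a new reading comes with each control period).
- viewer.snapshot(name): name is "side" or "top"; returns (picture, depth): 480x640x3 uint8, red, green, blue; 480x640 float32, mm along the optical axis (not along the pixel's ray), 0 where there is no reading.
- viewer.camera_info(name): a dict with "fx", "fy", "cx", "cy" (pixels), "pose" (4x4, takes a point from camera to world coordinates). Camera axes: x right, y up, looking along -z (the intrinsics and any distortion apply to the point x, -y, -z); pixel columns grow to the right and rows downward; lengths in mm; the calibration is good to about 2 mm. A picture is of the moment at which its call begins. camera_info takes no time and is no camera call.
- finish_job(): hands the job in; it is judged then, once.
The state is a dict: "clock": time; "joint_pos": joint angles; "qd": joint speeds; "tau": joint torques, N m; "ee_pos": TCP position; "orientation": TCP orientation; "ft_force": force on the tool from outside, world axes, zero at the start; "moment": the same for the moment, N m; "width": finger opening in mm; "grip_force": force on a finger pad.
Only numpy, scipy, OpenCV 4.12 (cv2) and the standard library are available. Lean on these libraries where they do the work, as an engineer would, in place of code of your own. Each camera call takes 0.05 s, during which the arm holds its last target. There are 200 camera calls.

TASK

Get the label station ready for threading a new strip: lay the straightedge flat on the grey base plate, flush against the long face of the white idler block that looks towards the robot and covering the block's whole length, and let go of it. Then push the sprung tensioner arm back past its ratchet click until it is clear of the pawl, close to its back stop, and finish holding it compressed there with the gripper; do not let go, and leave the pill bottle standing where it is.

Things in the scene. Friction and masses are not known exactly. Their poses are not given: they have to be found in the camera images.
- straightedge: Loose aluminium straightedge lying on the counter: flat bar 200 (x) x 44 (y) x 8 mm thick (z) with a black plastic grip block standing on its middle, 36 mm long (x) x 16 mm wide (y), from 8 to 36 mm above the underside. About 0.2 kg. Origin: centre of the underside; x along the bar, z up. It is the same either way round: either long edge may be the flush one.
- idler_block (a point): Fixed white plastic block on the base plate, 40 (x) x 140 (y) x 34 mm high, two steel discs on top (8 mm high). Origin: centre of its underside, on the plate's top face, 12 mm above the counter. The long face to lay against is at x = -20 mm, looking along -x to the robot; laid flush, the straightedge's origin is at x -42, y 0, z 0 mm here. Block, plate and pivot are one fixed piece.
- tension_angle (a joint): Sprung arm's angle about its upright pivot, rad, anticlockwise from above: 0 at the forward rest stop, growing as the roller is pushed back, away from the robot. The tooth meets the pawl at about 0.22 and clicks past at about 0.6; let go, the arm springs back onto the pawl at 0.57 to 0.59: not enough. Back stop 0.90. Push at the roller: 3 N at first, 8 N at the end, 1 to 3 N more over the tooth.
- roller_mid (a point): On the axis of the upright steel roller (radius 10 mm, from 40 to 90 mm above the counter) at the arm's tip, the place to push. The point is 66 mm above the counter, 110 mm from the pivot axis. At joint 0 the way from pivot to roller is the station's -y turned 0.45 rad clockwise (towards the robot). The space in front of it is free.
- tensioner: The swinging arm with its roller and ratchet disc (radius 45 mm, round the pivot): aluminium bar 20 mm wide, 8 mm thick, its top 40 mm above the counter. Origin on the pivot axis 20 mm above the counter; x along the arm towards the roller, z up.
- pivot (a point): Point on the tensioner's upright pivot axis, at 66 mm above the counter.
- pill_bottle: Bystander: white pill bottle, r 24 mm, 85 mm high, standing; origin at the centre of its underside.
- station: The station's grey base plate, fixed on the counter: 260 (x) x 460 (y) x 12 mm. Origin: centre of its underside; axes parallel to the block's. The block's origin is at x 50, y -100 mm, the tensioner's pivot at x 0, y 160 mm; an empty core spindle, 52 mm high, at x -88, y 185 mm; the pawl in its guide, 38 mm high, at x 50 to 126, y 160 mm.
Things that resemble listed ones, but are neither listed nor needed, are in the scene too. Of the things shaped like the straightedge, the aluminium one is meant.

How it is judged:
By the outcome, as a careful person would: the job done as asked, in the order asked, and still so for the second after the job is handed in, while the arm keeps its last pose, push and grip.
It also fails if it takes over 58 s, if anything falls off the work surface, if the arm or the gripper's body presses on something with over 40 N, if the wrist force passes 120 N, or if a joint passes its speed limit or range.

## Working session

There is one attempt and no reset: what is moved stays moved. The work goes in short steps, Python scripts to look and compute and a tool call to move; the robot and the scene stay as the last step left them, time stands still between calls to the robot, and variables do not carry over. Pictures are saved under pics/ and viewed, at most 10 in all, crops included, and the job is handed in when it is done.

Besides the shell and the picture viewer there is one more tool, called after "Call:" in YAML: its name, and indented under it one key for each argument. carry_out: Moves the arm, as the interface text tells. Its arguments: {"type":"object","properties":{"moves":{"type":"array"}},"required":["moves"]}

```bash
mkdir -p pics
cat > h.py <<'E'
import numpy as np, cv2
from bench import sensors, viewer
from scipy.spatial.transform import Rotation as R
def snap(n,f):
    p,d=viewer.snapshot(n); cv2.imwrite(f'pics/{f}.png',p[:,:,::-1]); np.save(f'pics/{f}.npy',d); return p,d
def cloud(n,d):
    i=viewer.camera_info(n); v,u=np.mgrid[:480,:640]
    P=np.stack([(u-i['cx'])/i['fx']*d,-(v-i['cy'])/i['fy']*d,-d],-1)
    T=np.array(i['pose']); return P@T[:3,:3].T+T[:3,3]
def tomove(target,Rt=None,s=None):
    s=s or sensors.observe(); Rc=R.from_rotvec(s['orientation'])
    print('shift cm',np.round(Rc.inv().apply(np.array(target)-s['ee_pos'])/10,2))
    if Rt is not None: print('turn deg',np.round(np.degrees((Rc.inv()*Rt).as_rotvec()),2))
E
python3 - <<'E'
from h import *
for n in('top','side'):
    snap(n,n+'1'); i=viewer.camera_info(n); print(n,{k:np.round(np.array(v),3).tolist() for k,v in i.items()})
print(sensors.observe())
E
```

```text
top {'fx': 454.381, 'fy': 454.381, 'cx': 305.291, 'cy': 237.313, 'pose': [[-0.003, 0.99, -0.14, 416.772], [-1.0, 0.001, 0.027, -122.333], [0.027, 0.14, 0.99, 1157.31], [0.0, 0.0, 0.0, 1.0]]}
side {'fx': 448.917, 'fy': 448.917, 'cx': 318.627, 'cy': 241.227, 'pose': [[-1.0, -0.024, 0.006, 562.351], [0.018, -0.527, 0.849, 643.678], [-0.017, 0.849, 0.528, 565.246], [0.0, 0.0, 0.0, 1.0]]}
{'clock': 0.1, 'joint_pos': array([-1.41598524e+00,  3.42667192e-01,  1.52490316e+00, -8.98521446e-06,
        1.27538982e+00, -1.46027369e-01]), 'qd': array([ 4.61804277e-04, -2.41219115e-03, -3.98604578e-03,  1.71806702e-04,
       -5.62560202e-05, -1.45684638e-03]), 'tau': array([ 1.62951183e-03, -4.32003021e+01, -2.44695085e+01,  7.19797821e-02,
        5.26586850e-02, -4.57629608e-05]), 'ee_pos': array([ 155.52168896, -501.08723179,  240.11349926]), 'orientation': array([-3.10476622e+00, -4.70575106e-01,  2.29237489e-05]), 'ft_force': array([ 0.45991782, -0.38204401,  0.422153  ]), 'moment': array([-0.02886625, -0.00620562, -0.02586096]), 'grip_force': 0.0, 'width': 92.14823010868938}
```

View pics/top1.png

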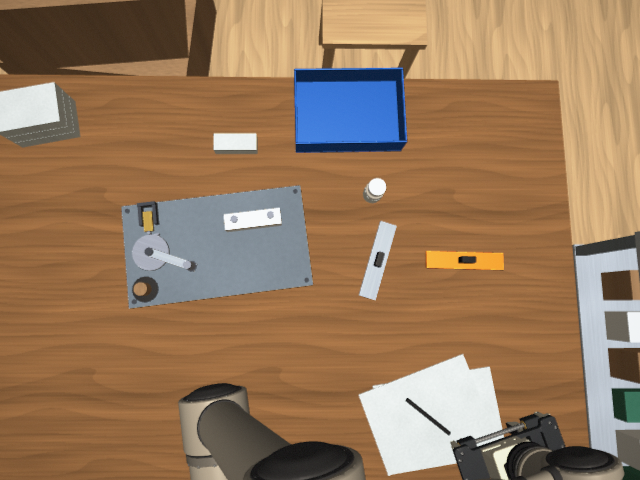

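View pics/side1.png

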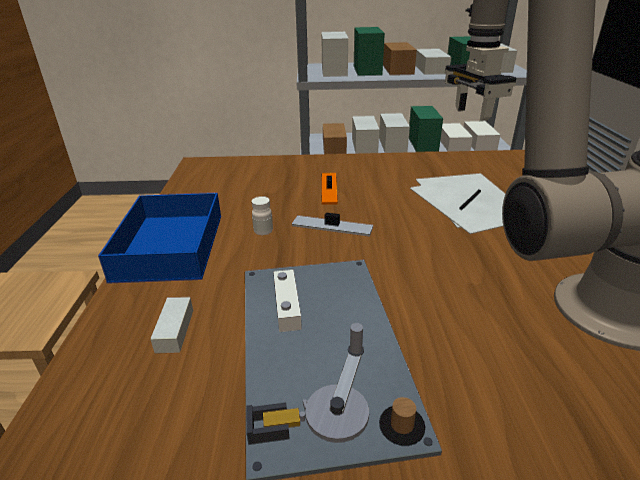

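The top view shows the aluminium straightedge at about (378,260), with ends near (360,297) and (396,224). The white block is at (252,219), the plate corners are (122,206), (300,185), (312,285) and (129,307), the roller is at (190,266), and the bottle is at (376,188). In the side view the block and roller are clear and the space in front is free.

```bash
cat >> h.py <<'E'
def onplane(n,uv,z):
    i=viewer.camera_info(n); uv=np.atleast_2d(np.array(uv,float)); T=np.array(i['pose'])
    r=np.stack([(uv[:,0]-i['cx'])/i['fx'],-(uv[:,1]-i['cy'])/i['fy'],-np.ones(len(uv))],-1)@T[:3,:3].T
    return T[:3,3]+r*((z-T[2,3])/r[:,2])[:,None]
def rect(n,mask,z):
    m=mask.astype(np.uint8); k,l,st,_=cv2.connectedComponentsWithStats(m); b=1+np.argmax(st[1:,4])
    v,u=np.where(l==b); P=onplane(n,np.stack([u,v],-1),z)[:,:2]
    (c,s,a)=cv2.minAreaRect(P.astype(np.float32)); 
    if s[0]<s[1]: s=s[::-1]; a+=90
    return np.round(c,1),np.round(s,1),round((a+90)%180-90,2),len(u)
E
python3 - <<'E'
from h import *
p=cv2.imread('pics/top1.png')[:,:,::-1].astype(int); d=np.load('pics/top1.npy'); C=cloud('top',d); z=C[...,2]
roi=lambda a,b,c,e:np.pad(np.ones((e-c,b-a),bool),((c,480-e),(a,640-b)))
sat=p.max(2)-p.min(2)
print('bar',rect('top',roi(350,410,210,310)&(sat<45)&(p.min(2)>110),8))
print('block',rect('top',roi(205,300,195,240)&(p.min(2)>205),46), p[222,240],p[229,240],p[260,385])
print('block z',rect('top',roi(205,300,195,240)&(z>36),46), np.median(z[215:222,240:260]))
print('plate',rect('top',roi(110,325,175,315)&(sat<30)&(z<30),12),np.median(z[250:280,220:290]))
print('corners',onplane('top',[(122,206),(300,185),(312,285),(129,307)],12).round(0).tolist())
print('bottle',onplane('top',[(378,185)],85).round(),'roller',onplane('top',[(190,265)],90).round(), 'pivot',onplane('top',[(150,252)],35).round())
for n,(a,b,c,e) in {'bar':(350,410,210,310),'sta':(110,320,175,315)}.items(): pass
f=cv2.imread('pics/top1.png')
g=np.vstack([cv2.resize(f[205:305,340:420],None,fx=5,fy=5,interpolation=2)]) 
g2=cv2.resize(f[195:245,210:295],None,fx=5,fy=5,interpolation=2); g2=np.pad(g2,((0,250),(0,0),(0,0)))
g=np.hstack([g,g2[:500,:400]]); cv2.imwrite('pics/crop1.png',g)
E
```

```text
bar (array([ 522.5, -337.2]), array([200.4,  45.5]), -17.45, 1287)
block (array([621.6, -21.1]), array([139.3,  39.5]), -82.85, 807) [248 250 251] [114 109  99] [210 219 226]
block z (array([620.4, -21.4]), array([139.7,  41.7]), -83.07, 932) 46.26746020259293
plate (array([559.5,  72.2]), array([459.4, 259.3]), -82.86, 15644) 12.008463620994576
corners [[659.0, 313.0, 12.0], [716.0, -140.0, 12.0], [458.0, -170.0, 12.0], [405.0, 282.0, 12.0]]
bottle [[ 698. -329.   85.]] roller [[503. 118.  90.]] pivot [[539. 230.  35.]]
```

View pics/crop1.png

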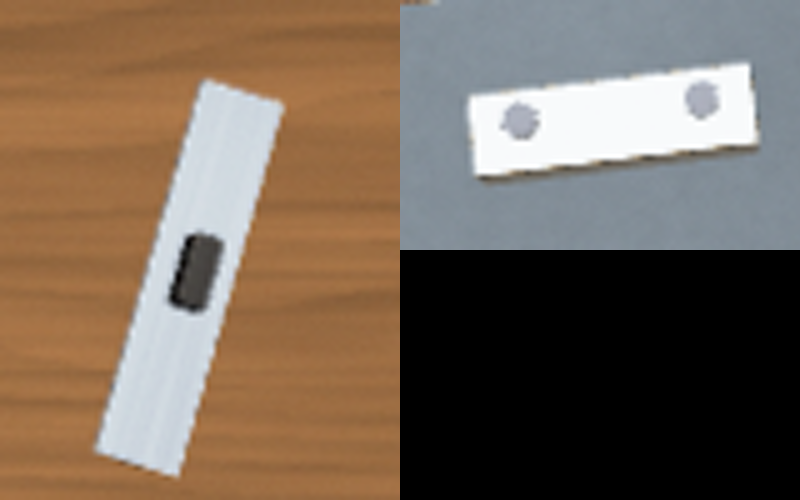

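The fits agree well: station yaw is 7.15°, the block is at (621.5,-21), and the bar is at (522.5,-337.2) with its axis at -17.45°. The crop confirms clean edges and the grip in the middle of the bar. I'm moving over the bar now.

Call:
carry_out:
  moves:
    - {"dx": 39.9,"dy": -4.8,"dz": 9,"wz": -145.3,"grip": 6}
    - {"dx": 39.9,"dy": -4.8,"dz": 9,"wz": -145.3,"grip": 6}
    - {"dx": 39.9,"dy": -4.8,"dz": 9,"wz": -145.3,"grip": 6}
    - {"dx": 39.9,"dy": -4.8,"dz": 9,"wz": -145.3,"grip": 6}
    - {"dx": 39.9,"dy": -4.8,"dz": 9,"wz": -145.3,"grip": 6}

```text
$.moves[0]: bad value
```

```bash
cat >> h.py <<'E'
def down(yaw): return R.from_euler('z',yaw,degrees=True)*R.from_euler('x',180,degrees=True)
E
python3 -c "
from h import *
print(sensors.observe()['ee_pos'],sensors.observe()['joint_pos'])
tomove([522.5,-337.2,120],down(162.55))"
```

```text
[ 155.52168896 -501.08723179  240.11349926] [-1.41598524e+00  3.42667192e-01  1.52490316e+00 -8.98521446e-06
  1.27538982e+00 -1.46027369e-01]
shift cm [39.9  -4.76 12.03]
turn deg [-2.0000e-02 -1.0000e-01 -1.4531e+02]
```

Call:
carry_out:
  moves:
    - {"dx": 39.9,"dy": -4.8,"dz": 9,"wx": 0,"wy": 0,"wz": -145.3,"grip": 6}
    - {"dx": 39.9,"dy": -4.8,"dz": 9,"wx": 0,"wy": 0,"wz": -145.3,"grip": 6}
    - {"dx": 39.9,"dy": -4.8,"dz": 9,"wx": 0,"wy": 0,"wz": -145.3,"grip": 6}
    - {"dx": 39.9,"dy": -4.8,"dz": 9,"wx": 0,"wy": 0,"wz": -145.3,"grip": 6}
    - {"dx": 39.9,"dy": -4.8,"dz": 9,"wx": 0,"wy": 0,"wz": -145.3,"grip": 6}

```text
clock: 0.6
ee_pos: [379.7, -400.7, 185.4]
orientation: [-2.713, -1.584, 0.0]
ft_force: [0.4, -0.5, 0.3]
width: 61.0
grip_force: 0.0
```

```bash
python3 -c "
from h import *
print(sensors.observe()['ee_pos'],sensors.observe()['joint_pos'])
tomove([522.5,-337.2,120],down(162.55))"
```

```text
[ 379.74554076 -400.66918224  185.40636377] [-9.50989960e-01  4.40259178e-01  1.53261823e+00 -1.08267713e-04
  1.16914874e+00 -4.36866874e-01]
shift cm [12.55  9.31  6.54]
turn deg [-1.00e-02 -3.00e-02 -1.02e+02]
```

Call:
carry_out:
  moves:
    - {"dx": 12.5,"dy": 9.3,"dz": 6.5,"wx": 0,"wy": 0,"wz": -102,"grip": 6}
    - {"dx": 12.5,"dy": 9.3,"dz": 6.5,"wx": 0,"wy": 0,"wz": -102,"grip": 6}
    - {"dx": 12.5,"dy": 9.3,"dz": 6.5,"wx": 0,"wy": 0,"wz": -102,"grip": 6}
    - {"dx": 12.5,"dy": 9.3,"dz": 6.5,"wx": 0,"wy": 0,"wz": -102,"grip": 6}
    - {"dx": 12.5,"dy": 9.3,"dz": 6.5,"wx": 0,"wy": 0,"wz": -102,"grip": 6}

```text
clock: 1.1
ee_pos: [522.8, -336.9, 118.5]
orientation: [-1.938, -2.469, -0.001]
ft_force: [-0.1, 0.2, 0.4]
width: 59.8
grip_force: 0.0
```

Call:
carry_out:
  moves:
    - {"dx": 0,"dy": 0,"dz": 0,"wx": 0,"wy": 0,"wz": -59.1,"grip": 6}
    - {"dx": 0,"dy": 0,"dz": 0,"wx": 0,"wy": 0,"wz": -59.1,"grip": 6}
    - {"dx": 0,"dy": 0,"dz": 0,"wx": 0,"wy": 0,"wz": -59.1,"grip": 6}
    - {"dx": 0,"dy": 0,"dz": 0,"wx": 0,"wy": 0,"wz": -59.1,"grip": 6}
    - {"dx": 0,"dy": 0,"dz": 0,"wx": 0,"wy": 0,"wz": -59.1,"grip": 6}

```text
clock: 1.6
ee_pos: [520.9, -339.4, 120.5]
orientation: [-0.905, -3.007, -0.001]
ft_force: [0.2, 0.8, -0.3]
width: 60.1
grip_force: 0.0
```

Call:
carry_out:
  moves:
    - {"dx": 0,"dy": 0,"dz": 0,"wx": 0,"wy": 0,"wz": -16.1,"grip": 6}
    - {"dx": 0,"dy": 0,"dz": 0,"wx": 0,"wy": 0,"wz": -16.1,"grip": 6}
    - {"dx": 0,"dy": 0,"dz": 0,"wx": 0,"wy": 0,"wz": -16.1,"grip": 6}
    - {"dx": 0,"dy": 0,"dz": 0,"wx": 0,"wy": 0,"wz": -16.1,"grip": 6}

```text
clock: 2.0
ee_pos: [521.0, -339.5, 120.8]
orientation: [-0.49, -3.103, -0.0]
ft_force: [0.3, -0.7, 0.5]
width: 59.9
grip_force: 0.0
```

```bash
python3 -c "
from h import *
print(sensors.observe()['ee_pos'],sensors.observe()['joint_pos'])
tomove([522.5,-337.2,25],down(162.55))"
```

```text
[ 520.95957853 -339.46228816  120.75129094] [-7.00671189e-01  6.25906881e-01  1.39901462e+00 -3.47695106e-05
  1.11728712e+00 -1.95808053e+00]
shift cm [-0.08  0.26  9.58]
turn deg [ 0.01 -0.03 -0.5 ]
```

Call:
carry_out:
  moves:
    - {"dx": -0.08,"dy": 0.26,"dz": 4,"wx": 0,"wy": 0,"wz": -0.5,"grip": 5}
    - {"dx": -0.08,"dy": 0.26,"dz": 7.5,"wx": 0,"wy": 0,"wz": -0.5,"grip": 5}
    - {"dx": -0.08,"dy": 0.26,"dz": 9,"wx": 0,"wy": 0,"wz": -0.5,"grip": 5}
    - {"dx": -0.08,"dy": 0.26,"dz": 9.5,"wx": 0,"wy": 0,"wz": -0.5,"grip": 5}
    - {"dx": -0.08,"dy": 0.26,"dz": 9.5,"wx": 0,"wy": 0,"wz": -0.5,"grip": 5}

```text
clock: 2.5
ee_pos: [522.9, -337.6, 26.3]
orientation: [0.473, 3.106, -0.0]
ft_force: [0.1, -0.7, -0.0]
width: 50.0
grip_force: 0.0
```

```bash
python3 -c "
from h import *
s=sensors.observe(); print(s['ee_pos'],s['ft_force'])
tomove([522.5,-337.2,25],down(162.55))
snap('side','side2'); f=cv2.imread('pics/side2.png'); cv2.imwrite('pics/side2c.png',cv2.resize(f[130:260,240:420],None,fx=4,fy=4,interpolation=2))"
```

```text
[ 522.86457467 -337.59829871   26.27391509] [ 0.11422065 -0.71329859 -0.0271602 ]
shift cm [0.05 0.03 0.13]
turn deg [-0.    0.01  0.14]
```

View pics/side2c.png

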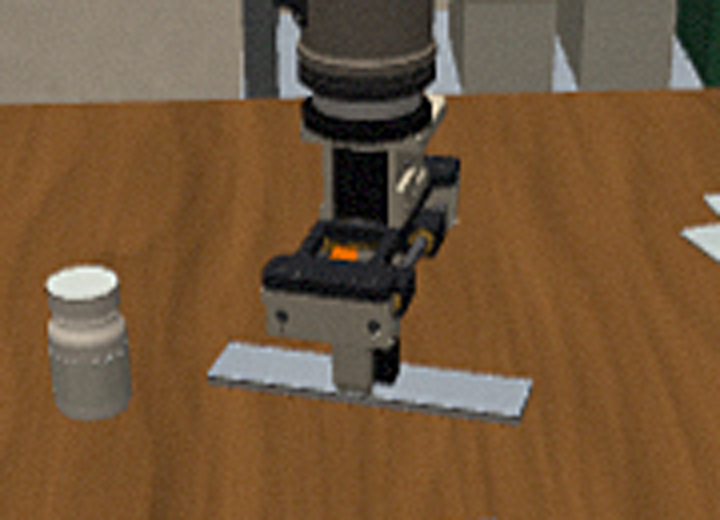

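The fingers straddle the grip near the crop's (370,365), just above the bar. I'll close them and lift.

Call:
carry_out:
  moves:
    - {"dx": 0.05,"dy": 0,"dz": 0.1,"wx": 0,"wy": 0,"wz": 0,"grip": 0.8}
    - {"dx": 0.05,"dy": 0,"dz": 0.1,"wx": 0,"wy": 0,"wz": 0,"grip": 0.8}
    - {"dx": 0.05,"dy": 0,"dz": 0.1,"wx": 0,"wy": 0,"wz": 0,"grip": 0.8}
    - {"dx": 0.05,"dy": 0,"dz": 0.1,"wx": 0,"wy": 0,"wz": 0,"grip": 0.8}
    - {"dx": 0.05,"dy": 0,"dz": 0.1,"wx": 0,"wy": 0,"wz": 0,"grip": 0.8}

```text
clock: 3.05
ee_pos: [522.3, -337.3, 25.4]
orientation: [0.471, 3.106, -0.0]
ft_force: [-1.2, 0.1, 0.6]
width: 15.7
grip_force: 30.0
```

Call:
carry_out:
  moves:
    - {"dx": 0,"dy": 0,"dz": 0,"wx": 0,"wy": 0,"wz": 0,"grip": 0.8}
    - {"dx": 0,"dy": 0,"dz": -2,"wx": 0,"wy": 0,"wz": 0,"grip": 0.8}
    - {"dx": 0,"dy": 0,"dz": -4,"wx": 0,"wy": 0,"wz": 0,"grip": 0.8}
    - {"dx": 0,"dy": 0,"dz": -7,"wx": 0,"wy": 0,"wz": 0,"grip": 0.8}
    - {"dx": 0,"dy": 0,"dz": -9,"wx": 0,"wy": 0,"wz": 0,"grip": 0.8}

```text
clock: 3.55
ee_pos: [522.3, -337.3, 116.4]
orientation: [0.471, 3.105, -0.001]
ft_force: [0.5, 0.6, -2.5]
width: 15.8
grip_force: 30.0
```

```bash
python3 -c "
from h import *
s=sensors.observe(); print(s['ee_pos'],s['width'],s['grip_force'],s['ft_force'])
u=R.from_euler('z',7.15,degrees=True).apply([1,0,0])
tomove(np.array([579.8,-26.2,100])-u*25,down(97.15))"
```

```text
[ 522.3204857  -337.33576198  116.44965158] 15.786876644809194 29.99928206205368 [ 0.484639    0.61495487 -2.47237658]
shift cm [ 6.01 30.39  1.63]
turn deg [0.00e+00 5.00e-02 6.56e+01]
```

Call:
carry_out:
  moves:
    - {"dx": 1.2,"dy": 5,"dz": 0,"wx": 0,"wy": 0,"wz": 8.5,"grip": 0.8}
    - {"dx": 2,"dy": 9,"dz": 0,"wx": 0,"wy": 0,"wz": 17,"grip": 0.8}
    - {"dx": 3,"dy": 13,"dz": 0,"wx": 0,"wy": 0,"wz": 25.5,"grip": 0.8}
    - {"dx": 3.5,"dy": 17,"dz": 0,"wx": 0,"wy": 0,"wz": 34,"grip": 0.8}
    - {"dx": 4.3,"dy": 21,"dz": 0,"wx": 0,"wy": 0,"wz": 42,"grip": 0.8}

```text
clock: 4.05
ee_pos: [543.3, -122.3, 114.8]
orientation: [-1.561, -2.726, 0.0]
ft_force: [0.2, -0.3, -1.8]
width: 16.3
grip_force: 30.0
```

```bash
python3 -c "
from h import *
s=sensors.observe(); print(s['ee_pos'],s['width'],s['grip_force'],s['ft_force'])
u=R.from_euler('z',7.15,degrees=True).apply([1,0,0])
tomove(np.array([579.8,-26.2,80])-u*20,down(97.15))"
```

```text
[ 543.27573655 -122.31622384  114.81988322] 16.272076677387524 29.993336498737335 [ 0.17777913 -0.33734319 -1.83532312]
shift cm [7.23 6.18 3.48]
turn deg [-2.000e-02 -1.000e-02  2.324e+01]
```

Call:
carry_out:
  moves:
    - {"dx": 3,"dy": 2.5,"dz": 0,"wx": 0,"wy": 0,"wz": 8,"grip": 0.8}
    - {"dx": 5.5,"dy": 5,"dz": 0.5,"wx": 0,"wy": 0,"wz": 16,"grip": 0.8}
    - {"dx": 7.2,"dy": 6.2,"dz": 1.5,"wx": 0,"wy": 0,"wz": 23.2,"grip": 0.8}
    - {"dx": 7.2,"dy": 6.2,"dz": 3,"wx": 0,"wy": 0,"wz": 23.2,"grip": 0.8}
    - {"dx": 7.2,"dy": 6.2,"dz": 3.5,"wx": 0,"wy": 0,"wz": 23.2,"grip": 0.8}

```text
clock: 4.55
ee_pos: [558.8, -29.3, 78.4]
orientation: [-2.066, -2.363, 0.003]
ft_force: [0.1, 0.2, -2.4]
width: 16.0
grip_force: 30.0
```

```bash
python3 -c "
from h import *
s=sensors.observe(); print(s['ee_pos'],s['width'],s['grip_force'],s['ft_force'])
u=R.from_euler('z',7.15,degrees=True).apply([1,0,0])
tomove(np.array([579.8,-26.2,38])-u*8,down(97.15))
p,d=snap('top','top2'); f=p[:,:,::-1]; s2,_=snap('side','side3'); g=np.hstack([cv2.resize(f[170:310,200:340],(400,400),interpolation=2),cv2.resize(s2[220:380,220:380,::-1],(400,400),interpolation=2)]);cv2.imwrite('pics/c3.png',g)"
```

```text
[558.75097357 -29.30232641  78.43373311] 15.972729080934378 29.99946892261505 [ 0.11656726  0.15114629 -2.39803604]
shift cm [0.03 1.34 4.04]
turn deg [-0.18 -0.05  0.51]
```

View pics/c3.png

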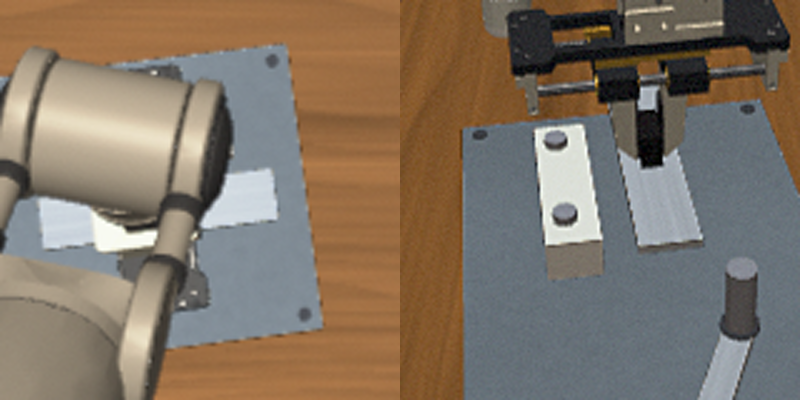

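The bar is held level and parallel. The finger on the block side is about 19 mm thick, though, so it would hit the block before the bar sat flush. I'll set the bar down 12 mm short, regrasp the grip by its ends, and slide it in.

Call:
carry_out:
  moves:
    - {"dx": 0,"dy": 0.9,"dz": 2,"wx": -0.2,"wy": 0,"wz": 0.5,"grip": 0.8}
    - {"dx": 0,"dy": 0.9,"dz": 3.2,"wx": -0.2,"wy": 0,"wz": 0.5,"grip": 0.8}
    - {"dx": 0,"dy": 0.9,"dz": 3.8,"wx": -0.2,"wy": 0,"wz": 0.5,"grip": 0.8}
    - {"dx": 0,"dy": 0.9,"dz": 4.1,"wx": -0.2,"wy": 0,"wz": 0.5,"grip": 0.8}
    - {"dx": 0,"dy": 0.9,"dz": 4.1,"wx": -0.2,"wy": 0,"wz": 0.5,"grip": 0.8}

```text
clock: 5.15
ee_pos: [568.5, -29.4, 39.0]
orientation: [2.08, 2.352, 0.004]
ft_force: [0.3, 0.3, -2.7]
width: 15.8
grip_force: 30.0
```

```bash
python3 -c "
from h import *
s=sensors.observe(); print(s['ee_pos'],s['width'],s['grip_force'],s['ft_force'],s['moment'])
u=R.from_euler('z',7.15,degrees=True).apply([1,0,0])
tomove(np.array([579.8,-26.2,37])-u*12,down(97.15))"
```

```text
[568.50130171 -29.35886647  39.02574195] 15.803001111326362 29.999200701713562 [ 0.29035189  0.307626   -2.68339653] [-0.09086283 -0.11741057 -0.05492632]
shift cm [ 0.17 -0.04  0.2 ]
turn deg [ 0.17 -0.   -0.11]
```

Call:
carry_out:
  moves:
    - {"dx": 0.15,"dy": 0,"dz": 0.15,"wx": 0,"wy": 0,"wz": 0,"grip": 0.8}
    - {"dx": 0.15,"dy": 0,"dz": 0.25,"wx": 0,"wy": 0,"wz": 0,"grip": 0.8}
    - {"dx": 0.15,"dy": 0,"dz": 0.25,"wx": 0,"wy": 0,"wz": 0,"grip": 0.8}

```text
clock: 5.45
ee_pos: [568.9, -27.5, 37.4]
orientation: [2.078, 2.352, 0.005]
ft_force: [-0.6, 0.0, 3.6]
width: 15.6
grip_force: 30.0
```

Call:
carry_out:
  moves:
    - {"dx": 0,"dy": 0,"dz": 0,"wx": 0,"wy": 0,"wz": 0,"grip": 2.4}
    - {"dx": 0,"dy": 0,"dz": 0,"wx": 0,"wy": 0,"wz": 0,"grip": 2.4}
    - {"dx": 0,"dy": 0,"dz": -1,"wx": 0,"wy": 0,"wz": 0,"grip": 2.4}
    - {"dx": 0,"dy": 0,"dz": -3,"wx": 0,"wy": 0,"wz": 0,"grip": 2.4}
    - {"dx": 0,"dy": 0,"dz": -6,"wx": 0,"wy": 0,"wz": 0,"grip": 6}

```text
clock: 5.95
ee_pos: [567.5, -27.6, 96.5]
orientation: [-2.081, -2.354, -0.002]
ft_force: [0.3, 0.5, -0.1]
width: 28.1
grip_force: 0.0
```

Call:
carry_out:
  moves:
    - {"dx": 0,"dy": 0,"dz": 0,"wx": 0,"wy": 0,"wz": 90,"grip": 6}
    - {"dx": 0,"dy": 0,"dz": 0,"wx": 0,"wy": 0,"wz": 90,"grip": 6}
    - {"dx": 0,"dy": 0,"dz": 0,"wx": 0,"wy": 0,"wz": 90,"grip": 6}
    - {"dx": 0,"dy": 0,"dz": 0,"wx": 0,"wy": 0,"wz": 90,"grip": 6}
    - {"dx": 0,"dy": 0,"dz": 0,"wx": 0,"wy": 0,"wz": 90,"grip": 6}

```text
clock: 6.45
ee_pos: [568.6, -27.7, 97.4]
orientation: [2.801, 1.419, 0.006]
ft_force: [0.1, 0.1, 1.3]
width: 59.6
grip_force: 0.0
```

Call:
carry_out:
  moves:
    - {"dx": 0,"dy": 0,"dz": 0,"wx": 0,"wy": 0,"wz": 47,"grip": 6}
    - {"dx": 0,"dy": 0,"dz": 0,"wx": 0,"wy": 0,"wz": 47,"grip": 6}
    - {"dx": 0,"dy": 0,"dz": 0,"wx": 0,"wy": 0,"wz": 47,"grip": 6}
    - {"dx": 0,"dy": 0,"dz": 0,"wx": 0,"wy": 0,"wz": 47,"grip": 6}
    - {"dx": 0,"dy": 0,"dz": 0,"wx": 0,"wy": 0,"wz": 47,"grip": 6}

```text
clock: 6.95
ee_pos: [568.6, -27.7, 97.3]
orientation: [3.128, 0.294, 0.007]
ft_force: [-0.1, 0.4, -0.8]
width: 60.4
grip_force: 0.0
```

```bash
python3 -c "
from h import *
s=sensors.observe(); print(s['ee_pos'],s['width'],s['grip_force'],s['ft_force'],s['moment'])
u=R.from_euler('z',7.15,degrees=True).apply([1,0,0])
tomove(np.array([579.8,-26.2,39])-u*12,down(7.15))"
```

```text
[568.59773117 -27.73967702  97.33711961] 60.449275052675404 0.0 [-0.14920342  0.39005158 -0.84945587] [ 0.00210274 -0.00142614 -0.00849069]
shift cm [-0.09 -0.02  5.83]
turn deg [ 0.03 -0.24  3.6 ]
```

Call:
carry_out:
  moves:
    - {"dx": -0.05,"dy": 0,"dz": 2,"wx": 0,"wy": 0,"wz": 3.6,"grip": 6}
    - {"dx": -0.05,"dy": 0,"dz": 4.5,"wx": 0,"wy": 0,"wz": 3.6,"grip": 6}
    - {"dx": -0.05,"dy": 0,"dz": 5.8,"wx": 0,"wy": 0,"wz": 3.6,"grip": 6}
    - {"dx": -0.05,"dy": 0,"dz": 5.8,"wx": 0,"wy": 0,"wz": 3.6,"grip": 6}
    - {"dx": -0.05,"dy": 0,"dz": 5.8,"wx": 0,"wy": 0,"wz": 3.6,"grip": 3}

```text
clock: 7.45
ee_pos: [568.5, -27.8, 39.2]
orientation: [3.135, 0.206, 0.006]
ft_force: [0.1, -0.3, 0.1]
width: 55.9
grip_force: 0.0
```

Call:
carry_out:
  moves:
    - {"dx": 0,"dy": 0,"dz": 0,"wx": 0,"wy": 0,"wz": 0,"grip": 3}
    - {"dx": 0,"dy": 0,"dz": 0,"wx": 0,"wy": 0,"wz": 0,"grip": 3}
    - {"dx": 0,"dy": 0,"dz": 0,"wx": 0,"wy": 0,"wz": 0,"grip": 3}
    - {"dx": 0,"dy": 0,"dz": 0,"wx": 0,"wy": 0,"wz": 0,"grip": 3}

```text
clock: 7.85
ee_pos: [568.6, -27.8, 39.4]
orientation: [3.135, 0.205, 0.008]
ft_force: [-0.5, 0.3, 5.2]
width: 35.6
grip_force: 30.0
```

```bash
python3 -c "
from h import *
s=sensors.observe(); print(s['ee_pos'],s['width'],s['grip_force'],s['ft_force'],s['moment'])
u=R.from_euler('z',7.15,degrees=True).apply([1,0,0])
tomove(np.array([579.8,-26.2,39]),down(7.15))"
```

```text
[568.61345102 -27.80651151  39.4490689 ] 35.55927900660021 30.001234710216522 [-0.45132275  0.34253319  5.20421917] [ 0.07843262  0.14067233 -0.04501917]
shift cm [ 1.13 -0.01  0.05]
turn deg [ 0.03 -0.29  0.35]
```

Call:
carry_out:
  moves:
    - {"dx": 0.3,"dy": 0,"dz": 0,"wx": 0,"wy": 0,"wz": 0.35,"grip": 3}
    - {"dx": 0.6,"dy": 0,"dz": 0,"wx": 0,"wy": 0,"wz": 0.35,"grip": 3}
    - {"dx": 0.8,"dy": 0,"dz": 0,"wx": 0,"wy": 0,"wz": 0.35,"grip": 3}
    - {"dx": 0.9,"dy": 0,"dz": 0,"wx": 0,"wy": 0,"wz": 0.35,"grip": 3}
    - {"dx": 1.0,"dy": 0,"dz": 0,"wx": 0,"wy": 0,"wz": 0.35,"grip": 3}

```text
clock: 8.35
ee_pos: [576.9, -26.6, 39.5]
orientation: [3.135, 0.197, 0.002]
ft_force: [-7.7, 0.0, 11.6]
width: 35.9
grip_force: 30.0
```

Call:
carry_out:
  moves:
    - {"dx": 0.05,"dy": 0,"dz": 0,"wx": 0,"wy": 0,"wz": 0,"grip": 3}
    - {"dx": 0.1,"dy": 0,"dz": 0,"wx": 0,"wy": 0,"wz": 0,"grip": 3}
    - {"dx": 0.15,"dy": 0,"dz": 0,"wx": 0,"wy": 0,"wz": 0,"grip": 3}
    - {"dx": 0.15,"dy": 0,"dz": 0,"wx": 0,"wy": 0,"wz": 0,"grip": 3}

```text
clock: 8.75
ee_pos: [578.4, -26.4, 39.5]
orientation: [3.135, 0.197, 0.002]
ft_force: [-7.0, -1.1, 10.6]
width: 35.8
grip_force: 30.0
```

Call:
carry_out:
  moves:
    - {"dx": 0.05,"dy": 0,"dz": -0.02,"wx": 0,"wy": 0,"wz": 0,"grip": 3}
    - {"dx": 0.1,"dy": 0,"dz": -0.02,"wx": 0,"wy": 0,"wz": 0,"grip": 3}
    - {"dx": 0.15,"dy": 0,"dz": -0.02,"wx": 0,"wy": 0,"wz": 0,"grip": 3}
    - {"dx": 0.15,"dy": 0,"dz": -0.02,"wx": 0,"wy": 0,"wz": 0,"grip": 3}

```text
clock: 9.15
ee_pos: [578.9, -26.3, 39.5]
orientation: [-3.135, -0.197, 0.002]
ft_force: [-8.4, -2.1, 12.7]
width: 35.6
grip_force: 30.0
```

Call:
carry_out:
  moves:
    - {"dx": 0.05,"dy": 0,"dz": 0,"wx": 0,"wy": 0,"wz": 0,"grip": 3}
    - {"dx": 0.1,"dy": 0,"dz": 0,"wx": 0,"wy": 0,"wz": 0,"grip": 3}
    - {"dx": 0.1,"dy": 0,"dz": 0,"wx": 0,"wy": 0,"wz": 0,"grip": 3}

```text
clock: 9.45
ee_pos: [579.1, -26.3, 39.6]
orientation: [3.135, 0.197, -0.004]
ft_force: [-13.2, -3.0, 14.9]
width: 35.6
grip_force: 30.0
```

Call:
carry_out:
  moves:
    - {"dx": 0.05,"dy": 0,"dz": -0.02,"wx": 0,"wy": 0,"wz": 0,"grip": 3}
    - {"dx": 0.1,"dy": 0,"dz": -0.04,"wx": 0,"wy": 0,"wz": 0,"grip": 3}
    - {"dx": 0.1,"dy": 0,"dz": -0.04,"wx": 0,"wy": 0,"wz": 0,"grip": 3}

```text
clock: 9.75
ee_pos: [579.3, -26.4, 39.6]
orientation: [3.135, 0.198, -0.007]
ft_force: [-14.3, -2.6, 14.7]
width: 35.9
grip_force: 30.0
```

```bash
python3 -c "
from h import *
s=sensors.observe(); print(s['ee_pos'],s['ft_force'],s['moment'])
tomove(np.array([579.8,-26.2,39]),down(7.15))
s2,_=snap('side','side4');cv2.imwrite('pics/c4.png',cv2.resize(s2[250:340,250:370,::-1],None,fx=6,fy=6,interpolation=2))"
```

```text
[579.32288317 -26.3606047   39.64259603] [-14.26130318  -2.55929905  14.67136302] [-0.61568058  2.36273126  0.26085073]
shift cm [ 0.05 -0.01  0.06]
turn deg [-0.01  0.27  0.08]
```

View pics/c4.png

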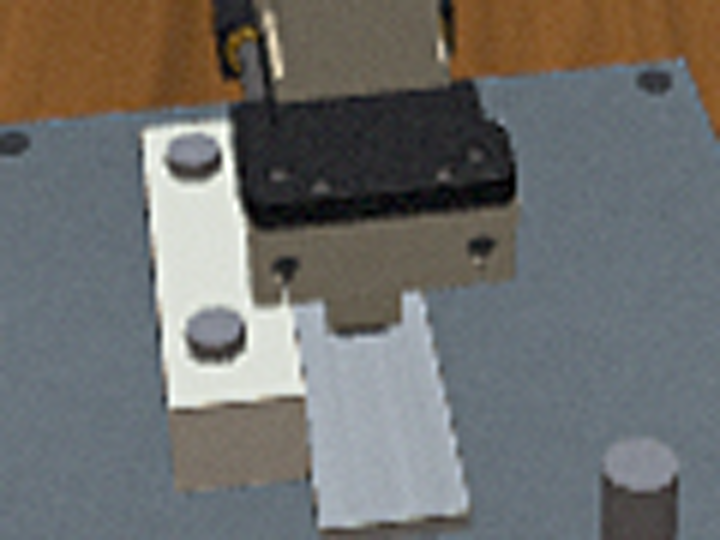

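The bar's long edge sits right against the block face, at about (305,430) in the crop. I'll release while still pressing, then lift.

Call:
carry_out:
  moves:
    - {"dx": 0,"dy": 0,"dz": -0.05,"wx": 0,"wy": 0,"wz": 0,"grip": 5.5}
    - {"dx": 0,"dy": 0,"dz": -0.05,"wx": 0,"wy": 0,"wz": 0,"grip": 5.5}
    - {"dx": 0,"dy": 0,"dz": -1,"wx": 0,"wy": 0,"wz": 0,"grip": 5.5}
    - {"dx": 0,"dy": 0,"dz": -4,"wx": 0,"wy": 0,"wz": 0,"grip": 5.5}
    - {"dx": 0,"dy": 0,"dz": -9,"wx": 0,"wy": 0,"wz": 0,"grip": 5.5}

```text
clock: 10.3
ee_pos: [580.9, -25.5, 127.8]
orientation: [-3.134, -0.196, 0.004]
ft_force: [1.6, -0.3, 0.2]
width: 55.0
grip_force: 0.0
```

Call:
carry_out:
  moves:
    - {"dx": -8,"dy": -12,"dz": -2,"wx": 0,"wy": 0,"wz": -64,"grip": 5.5}
    - {"dx": -8,"dy": -12,"dz": -2,"wx": 0,"wy": 0,"wz": -64,"grip": 5.5}
    - {"dx": -8,"dy": -12,"dz": -2,"wx": 0,"wy": 0,"wz": -64,"grip": 5.5}
    - {"dx": -8,"dy": -12,"dz": -2,"wx": 0,"wy": 0,"wz": -64,"grip": 5.5}
    - {"dx": -8,"dy": -12,"dz": -2,"wx": 0,"wy": 0,"wz": -64,"grip": 5.5}

```text
clock: 10.8
ee_pos: [487.9, 84.6, 150.2]
orientation: [2.838, 1.342, 0.008]
ft_force: [0.1, -0.6, -0.7]
width: 54.8
grip_force: 0.0
```

Run:
```python
from h import *
s=sensors.observe(); print(s['ee_pos'],s['ft_force'],s['width'])
f,_=snap('side','side5'); g,d=snap('top','top5')
out=np.hstack([cv2.resize(f[250:370,250:370,::-1],(400,400),interpolation=2),cv2.resize(g[170:310,120:320,::-1],(400,280),interpolation=2).repeat(1,0) if 0 else cv2.copyMakeBorder(cv2.resize(g[170:310,120:320,::-1],(400,280),interpolation=2),0,120,0,0,0)])
cv2.imwrite('pics/c5.png',out)
# roller top fit in first top picture, height 90
d0=np.load('pics/top1.npy');C=cloud('top',d0);m=np.zeros((480,640),bool);m[250:285,170:215]=1
m&=(C[...,2]>84)&(C[...,2]<96);print('roller top',C[m].mean(0),m.sum(),(C[m].max(0)+C[m].min(0))/2)
d0=np.load('pics/side1.npy');C=cloud('side',d0);m=np.zeros((480,640),bool);m[310:360,335:380]=1
m&=(C[...,2]>87);print('side',C[m].mean(0),m.sum(),(C[m].max(0)+C[m].min(0))/2)
```

```text
[487.92104087  84.55134651 150.19428434] [ 0.12542834 -0.64777541 -0.70464842] 54.78920799729289
roller top [503.75969394 125.45180964  89.4641247 ] 60 [503.70874103 125.62629961  89.62997846]
side [508.33598745 168.49977779 124.85568485] 106 [528.48379509 381.52904035 326.21684522]
```

View pics/c5.png

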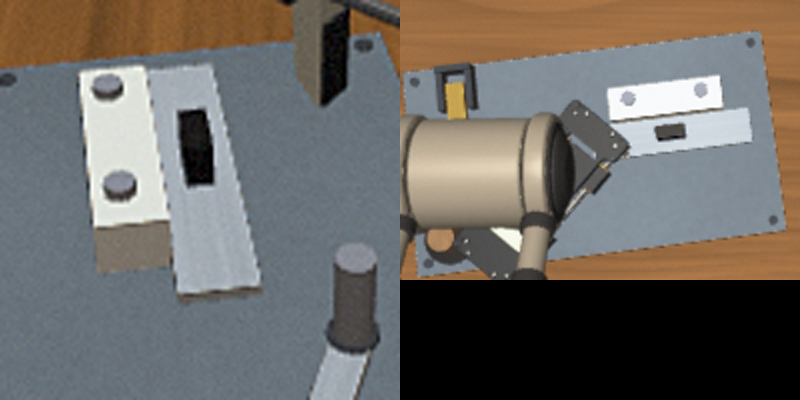

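The straightedge lies flush along the block and covers its whole length: bar edge at (150,70) to (180,290), with the block between y 70 and 270 in the left crop. I'll check the fit numerically and head for the roller.

Run:
```python
from h import *
p=cv2.imread('pics/top5.png')[:,:,::-1].astype(int); m=np.zeros((480,640),bool); m[215:255,236:300]=1
m&=(p.min(2)>150); v,u=np.where(m)
Q=lambda P:(P[:,:2]-[621.5,-21])@R.from_euler('z',7.15,degrees=True).as_matrix()[:2,:2]
q=Q(onplane('top',np.stack([u,v],-1),20)); q=q[q[:,0]<-12]
for a in(-195,-180,-160,-120,-80,-50,-38): 
    s=q[abs(q[:,1]-a)<8]; 
    if len(s): print(a,len(s),s[:,0].min().round(1),s[:,0].max().round(1))
print(q[:,1].min())
tomove([504.2,126.2,61],down(71.4))
```

```text
-80 109 -63.7 -19.6
-50 117 -63.8 -12.4
-38 118 -63.8 -12.1
-101.43826333722556
shift cm [ 4.25 -1.54  8.88]
turn deg [  0.23  -0.16 -21.14]
```

Flush confirmed: the front edge is at -63.8 mm (ideal -64) and the end is at -101 mm (ideal -100).

Call:
carry_out:
  moves:
    - {"dx": 4.2,"dy": -1.5,"dz": 0,"wx": 0,"wy": 0,"wz": -8,"grip": 5.5}
    - {"dx": 4.2,"dy": -1.5,"dz": 0.5,"wx": 0,"wy": 0,"wz": -16,"grip": 5.5}
    - {"dx": 4.2,"dy": -1.5,"dz": 2,"wx": 0,"wy": 0,"wz": -21.1,"grip": 5.5}
    - {"dx": 4.2,"dy": -1.5,"dz": 4,"wx": 0,"wy": 0,"wz": -21.1,"grip": 5.5}
    - {"dx": 4.2,"dy": -1.5,"dz": 4,"wx": 0,"wy": 0,"wz": -21.1,"grip": 5.5}

```text
clock: 11.4
ee_pos: [502.5, 124.8, 107.1]
orientation: [-2.557, -1.824, 0.001]
ft_force: [0.3, -0.1, 0.0]
width: 54.8
grip_force: 0.0
```

```bash
python3 -c "
from h import *
print(sensors.observe()['ee_pos'])
tomove([504.2,126.2,61],down(71.4))"
```

```text
[502.54126022 124.83368831 107.0564492 ]
shift cm [0.19 0.12 4.61]
turn deg [-0.06  0.02 -0.41]
```

Call:
carry_out:
  moves:
    - {"dx": 0.2,"dy": 0.1,"dz": 1.5,"wx": 0,"wy": 0,"wz": 0,"grip": 5.5}
    - {"dx": 0.2,"dy": 0.1,"dz": 3,"wx": 0,"wy": 0,"wz": 0,"grip": 5.5}
    - {"dx": 0.2,"dy": 0.1,"dz": 4.2,"wx": 0,"wy": 0,"wz": 0,"grip": 5.5}
    - {"dx": 0.2,"dy": 0.1,"dz": 4.6,"wx": 0,"wy": 0,"wz": 0,"grip": 5.5}
    - {"dx": 0.2,"dy": 0.1,"dz": 4.6,"wx": 0,"wy": 0,"wz": 0,"grip": 1.5}

```text
clock: 11.9
ee_pos: [505.5, 126.5, 62.9]
orientation: [2.554, 1.827, 0.004]
ft_force: [0.6, 0.8, 0.3]
width: 50.6
grip_force: 0.0
```

Call:
carry_out:
  moves:
    - {"dx": 0,"dy": 0,"dz": 0,"wx": 0,"wy": 0,"wz": 0,"grip": 1.5}
    - {"dx": 0,"dy": 0,"dz": 0,"wx": 0,"wy": 0,"wz": 0,"grip": 1.5}
    - {"dx": 0,"dy": 0,"dz": 0,"wx": 0,"wy": 0,"wz": 0,"grip": 1.5}
    - {"dx": 0,"dy": 0,"dz": 0,"wx": 0,"wy": 0,"wz": 0,"grip": 1.5}
    - {"dx": 0,"dy": 0,"dz": 0,"wx": 0,"wy": 0,"wz": 0,"grip": 1.5}

```text
clock: 12.4
ee_pos: [505.1, 126.8, 63.3]
orientation: [2.553, 1.829, 0.004]
ft_force: [-3.0, 0.2, 4.1]
width: 19.7
grip_force: 30.0
```

```bash
python3 -c "
from h import *
s=sensors.observe();print(s['ee_pos'],s['width'],s['ft_force'])
for t in (.2,.4,.6,.75,.87):
    a=np.radians(-108.63)+t
    print(t,end=' ');tomove([539.6+110*np.cos(a),230.9+110*np.sin(a),61],down(71.4+np.degrees(t)),s)"
```

```text
[505.10795998 126.79753087  63.29273933] 19.67962678879483 [-2.99393406  0.16705496  4.07714799]
0.2 shift cm [0.19 2.13 0.23]
turn deg [  0.14  -0.06 -11.64]
0.4 shift cm [0.85 4.22 0.24]
turn deg [  0.15  -0.05 -23.1 ]
0.6 shift cm [1.9  6.15 0.25]
turn deg [ 1.600e-01 -3.000e-02 -3.456e+01]
0.75 shift cm [2.94 7.43 0.25]
turn deg [ 1.600e-01 -2.000e-02 -4.315e+01]
0.87 shift cm [3.89 8.34 0.25]
turn deg [ 1.600e-01 -1.000e-02 -5.003e+01]
```

Call:
carry_out:
  moves:
    - {"dx": 0.04,"dy": 0.85,"dz": 0,"wx": 0,"wy": 0,"wz": -4.6,"grip": 1.5}
    - {"dx": 0.13,"dy": 1.7,"dz": 0,"wx": 0,"wy": 0,"wz": -9.2,"grip": 1.5}
    - {"dx": 0.3,"dy": 2.6,"dz": 0,"wx": 0,"wy": 0,"wz": -13.8,"grip": 1.5}
    - {"dx": 0.55,"dy": 3.4,"dz": 0,"wx": 0,"wy": 0,"wz": -18.4,"grip": 1.5}
    - {"dx": 0.85,"dy": 4.2,"dz": 0,"wx": 0,"wy": 0,"wz": -23,"grip": 1.5}

```text
clock: 12.9
ee_pos: [547.1, 121.7, 63.2]
orientation: [-2.135, -2.304, -0.002]
ft_force: [-3.8, 2.8, 4.1]
width: 19.4
grip_force: 30.0
```

```bash
cat > t.py <<'E'
from h import *
s=sensors.observe();print(s['ee_pos'],s['width'],s['ft_force'])
print('theta',np.arctan2(s['ee_pos'][1]-230.9,s['ee_pos'][0]-539.6)+np.radians(108.63),np.hypot(s['ee_pos'][1]-230.9,s['ee_pos'][0]-539.6))
for t in (.5,.6,.7,.8,.84,.87):
    a=np.radians(-108.63)+t
    print(t,end=' ');tomove([539.6+110*np.cos(a),230.9+110*np.sin(a),63],down(71.4+np.degrees(t)),s)
E
python3 t.py
```

```text
[547.14526418 121.67002647  63.20987285] 19.37356670964603 [-3.81443165  2.76330084  4.10281917]
theta 0.39412214913811483 109.49026499095812
0.5 shift cm [0.   1.16 0.02]
turn deg [ 0.05 -0.06 -5.69]
0.6 shift cm [0.17 2.25 0.02]
turn deg [  0.06  -0.06 -11.41]
0.7 shift cm [0.44 3.32 0.02]
turn deg [  0.06  -0.06 -17.14]
0.8 shift cm [0.81 4.35 0.03]
turn deg [  0.06  -0.05 -22.87]
0.84 shift cm [0.99 4.75 0.03]
turn deg [  0.06  -0.05 -25.17]
0.87 shift cm [1.14 5.05 0.03]
turn deg [  0.06  -0.05 -26.88]
```

Call:
carry_out:
  moves:
    - {"dx": 0.02,"dy": 1.2,"dz": 0,"wx": 0,"wy": 0,"wz": -5.7,"grip": 1.5}
    - {"dx": 0.17,"dy": 2.3,"dz": 0,"wx": 0,"wy": 0,"wz": -11.4,"grip": 1.5}
    - {"dx": 0.44,"dy": 3.3,"dz": 0,"wx": 0,"wy": 0,"wz": -17,"grip": 1.5}
    - {"dx": 0.8,"dy": 4.35,"dz": 0,"wx": 0,"wy": 0,"wz": -22.9,"grip": 1.5}
    - {"dx": 1.0,"dy": 4.75,"dz": 0,"wx": 0,"wy": 0,"wz": -25.2,"grip": 1.5}

```text
clock: 13.4
ee_pos: [593.4, 135.8, 63.2]
orientation: [-1.579, -2.715, -0.001]
ft_force: [-7.8, 2.3, 5.9]
width: 19.4
grip_force: 30.0
```

```bash
python3 t.py
```

```text
[593.42698974 135.78243385  63.19888426] 19.407606556811302 [-7.77838722  2.27783705  5.94810158]
theta 0.8401230106292596 109.29179390337477
0.5 shift cm [ 0.57 -3.67  0.02]
turn deg [ 0.   -0.08 19.57]
0.6 shift cm [ 0.25 -2.62  0.02]
turn deg [ 1.000e-02 -8.000e-02  1.384e+01]
0.7 shift cm [ 0.04 -1.54  0.02]
turn deg [ 0.01 -0.08  8.11]
0.8 shift cm [-0.06 -0.44  0.02]
turn deg [ 0.01 -0.08  2.38]
0.84 shift cm [-0.07 -0.    0.02]
turn deg [ 0.02 -0.08  0.09]
0.87 shift cm [-0.07  0.33  0.02]
turn deg [ 0.02 -0.08 -1.63]
```

Call:
carry_out:
  moves:
    - {"dx": 0,"dy": 0.2,"dz": 0,"wx": 0,"wy": 0,"wz": -1,"grip": 1.5}
    - {"dx": 0,"dy": 0.35,"dz": 0,"wx": 0,"wy": 0,"wz": -1.6,"grip": 1.5}
    - {"dx": 0,"dy": 0.35,"dz": 0,"wx": 0,"wy": 0,"wz": -1.6,"grip": 1.5}
    - {"dx": 0,"dy": 0.35,"dz": 0,"wx": 0,"wy": 0,"wz": -1.6,"grip": 1.5}
    - {"dx": 0,"dy": 0.35,"dz": 0,"wx": 0,"wy": 0,"wz": -1.6,"grip": 1.5}

```text
clock: 13.9
ee_pos: [595.7, 137.2, 63.2]
orientation: [-1.546, -2.733, -0.001]
ft_force: [-7.6, 2.1, 5.9]
width: 19.6
grip_force: 30.0
```

```bash
python3 t.py | head -2; python3 -c "
from h import *
snap('side','side6')"
```

```text
[595.70723069 137.1522707   63.20286111] 19.605603226033676 [-7.60046986  2.08808441  5.89098998]
theta 0.8644645013273067 109.25501400474047
```

View pics/side6.png

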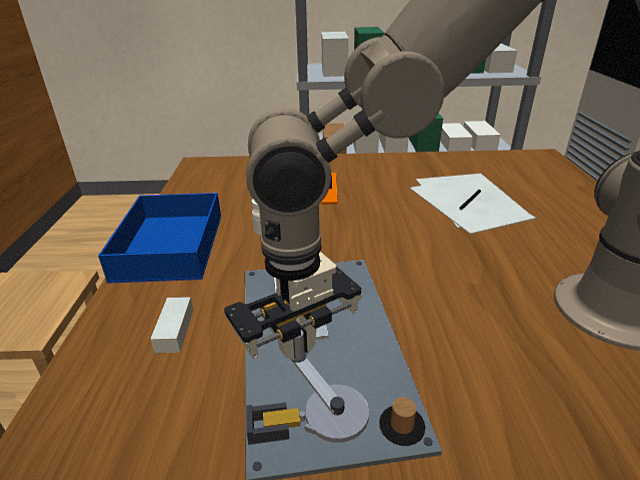

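The picture shows the roller gripped at (298,345), with the arm swung back well past the pawl (angle about 0.865) and the bottle still standing at (257,215). I'm handing in.

```bash
python3 -c "
from bench import finish_job
print(finish_job())"
```

```text
the job is handed in; nothing more can be done
None
```

The job is handed in: the straightedge lies released and flush along the idler block's whole length, the gripper holds the tensioner at about 0.865 rad, past the click and near the back stop, and the pill bottle still stands where it was.

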